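# Fit and hold the leak-test plug on a gearbox

### The job

Get this gearbox ready for its leak test: first turn the dial on top of the tester until its pointer lines up with the raised tab beside the scale. Then take the bar-handled plug, lower it into the gearbox's filler port with its two lugs through the two slots, push it down against the spring and twist it clockwise a quarter turn until it stops. Finish still gripping the plug and pressing it down so that its flange stays flush on the port (do not let go), with all the other loose things left where they were.

Things in the scene. Friction and masses are not known exactly. Their poses are not given: they have to be found in the camera images.
- dial (a joint): angle of the black dial on the tester's top (rad), growing clockwise seen from above; at 0 its pointer points to the tester's -x side (towards the robot when the tester is not turned). It turns with light friction (about 0.03 N m) and stays where left; turn it by gripping its bar
- dial_tip (a point): outer end of the dial's pointer, a white line on one end of the dial's bar. The point is 18.5 mm from the dial's axis, 44 mm above the tester's top; its -x axis points outward along the pointer, z is up. The dial is a disc of 44 mm diameter carrying a grip bar 42 mm long (along x), 14 mm wide (along y), rising to 44 mm above the tester's top
- dial_grip (a point): point on the dial's axis, in the bar, 37 mm above the tester's top: TCP height for gripping the bar across its 14 mm width from above; x axis along the bar, away from the pointer
- marker: the raised brass tab that marks the wanted setting: 14 mm long radially, 6 mm wide, 12 mm high, fixed on the tester's top just outside the dial. This body's origin is on the dial's axis at the tester's top; its -x axis points from the axis out to the tab. At the start it lies 0.5 to 1.5 rad clockwise of the dial's pointer
- marker_tab (a point): top of that tab, 12 mm above the tester's top, 43 mm from the dial's axis
- tester: grey fixed tester box, 150 (x) x 170 (y) x 70 mm high, origin at the centre of its underside; black scale ticks every 15 degrees round the dial; two dark round studs 18 mm high on the far part of its top
- plug: loose bayonet plug of plain metal, 0.15 to 0.3 kg, standing on its foot; origin: centre of the foot's underside, z up. Shank 30 mm diameter, 16 mm long, foot chamfered; two lugs, one either side, along x at the foot (47 mm over both tips, 9 mm wide, from 1 to 6 mm above the foot); flange 56 mm diameter from 16 to 21 mm; above it a grip bar. A half turn about z makes no difference
- plug_seat (a point): centre of the underside of the plug's flange, 16 mm above the foot, axes as the plug's
- plug_grip (a point): point on the plug's axis, in its grip bar, 42 mm above the foot: TCP height for gripping, fingertips just above the flange. The bar is 44 mm long (along x, parallel to the lugs), 14 mm wide (along y), from 21 to 53 mm above the foot
- gearbox: teal gearbox casting, fixed, base 150 x 130 mm, origin at the centre of its underside; on top a square neck 64 mm wide whose bare metal top face, the filler port, is 105 mm above the table; the body beside the neck is up to 77 mm high
- port (a point): centre of the filler port at its top face; z up. The plate is 6 mm thick with a round hole of 32 mm diameter and two slots, one either side, along x (49 mm over both ends, 13 mm wide). With the plug's flange less than 4 mm above the face its lugs are under the plate and it turns clockwise (from above) about 91 degrees to a stop, not the other way
- follower (a joint): travel of the spring plate inside the port (m, 0 at rest, grows downwards). It starts 8 mm under the port's face and pushes the plug up with 4 N at first touch, 8 N when the flange is flush (0.008). A plug that is turned but not pressed is lifted until its lugs meet the plate, flange 4 mm above the face
- blank_plug: bystander: loose plug of the same size without lugs, with a round knob (32 mm diameter) instead of a bar; 49 mm high, origin under its centre
- oil_bottle: bystander: white bottle, 64 mm diameter, 170 mm high, origin under its centre
- bearing: bystander: steel bearing ring, 52 mm diameter, 16 mm high, lying flat
- bracket: bystander: small grey cast angle bracket, 60 x 50 x 50 mm high
- wrench: bystander: wrench lying on the table, under 15 mm high
- screwdriver: bystander: screwdriver lying on the table, under 35 mm high
Mind the look-alikes: they are no part of the job. What is shaped like the plug but brown or purple is not meant. What is shaped like the tester but yellow is not meant.

How it is judged (in metres and radians):
On the way, in this order (a step that is already met when the one before it is completed fails the run):
1. the dial's pointer is lined up with the tab (angle between the x axis of dial_tip and the x axis of marker, either way round below 0.12 rad and horizontal distance between dial_tip and marker_tab below 0.035 m), for 0.3 s.
2. the plug is pushed into the port, its lugs through the slots (z of plug_seat in the frame of port below 0.006 m and horizontal distance between plug_seat and port below 0.003 m and angle between the x axis of plug and the x axis of port, either way round below 0.35 rad), for 0.05 s.
At the end, for the whole second after the job is handed in: Through the last second: dial pointer within 0.12 rad of the tab; plug in the port, flange flush (within 1.8 mm; unpressed it rises 4 mm), within 3 mm of centre, upright (0.06 rad), turned at least 70 degrees from the slots, and the fingers still hold it (over 2 N) (all of step 1 and z of plug_seat in the frame of port below 0.0018 m and horizontal distance between plug_seat and port below 0.003 m and angle between the x axis of plug and the x axis of port, either way round above 1.22 rad and angle between plug's own z axis and vertical below 0.06 rad and contact force between the fingers and plug above 2 N); the arm keeps its last pose, push and grip.
It fails at once if the oil bottle, bearing ring, cast bracket, wrench, screwdriver, blank plug (any of them) moved by more than 30 mm (distance of any of oil_bottle, bearing, bracket, wrench, screwdriver, blank_plug from where it was at the start of the episode above 0.03 m).
It also fails if it takes over 61 s, if anything falls off the work surface, if the arm or the gripper's body presses on something with over 40 N, if the wrist force passes 120 N, or if a joint passes its speed limit or range.

### The arm

A 6-joint arm with a two-finger parallel gripper is mounted at the origin on the work surface. World frame = base frame: x ahead of the robot, y to its left, z up, the work surface at z = 0. Lengths are in mm, angles in rad, forces in N, time in s.
With the tool pointing down it reaches from about 300 to 775 mm from the base axis. Payload 14.6 kg.
Tool frame: the origin (TCP) lies between the finger pads, 19 mm behind the fingertips; this is the grasp point; z points along the fingers, y is the line along which they close (so a half turn about z gives the same grasp; the last joint's range is limited). The gripper opens to 94 mm and grips with 3 to 60 N. Pads are 16 mm wide; open, the fingers measure 119 mm over their backs; the gripper's body (75 mm by 177 mm) begins 78 mm behind the grasp point.
Start: joints at [1.217, 0.3, 1.521, -0, 1.321, -0.067], TCP at [155.584, 527.525, 224.246] pointing down, gripper open.
Joint ranges: [-3.03, 3.03], [-0.79, 2.21], [0.23, 2.52], [-1.04, 4.18], [0, 3.07], [-2.55, 2.55]. Speed limits (rad/s): [2.22, 2.22, 2.57, 3.14, 3.14, 3.14].

### API

Orientations are given as [roll, pitch, yaw] about the fixed x, y, z axes, in that order (R = Rz(yaw) Ry(pitch) Rx(roll)).
In Python, from cell import manip gives the robot as it stands. The module is installed in compiled form; this text tells all that it offers.
- The arm moves only by the shell command python3 -m creep 'ROWS' [FORCE]. ROWS is JSON, a list of rows, each a list of 3 entries, a list of its own where there are three numbers: the opening, from -1 (shut) to 1 (fully open), then the shift along the tool's x, y, z in cm, then the turn about the tool's z in units of 5 degrees (1.0 is 5 degrees). In form: [[grip, [tx, ty, tz], roll], ...]. A call has 1 to 12 rows; each row is the pose to reach, as a shift and turn from the pose commanded when the call began, along the tool's axes at that moment; what a row does not reach only later rows make up. A row lasts 1/10 s, in which the tool goes at most 50 mm and 8.59 degrees, less where a joint would pass 70% of its speed; a pose out of reach is approached as far as the arm can. A call with a gripper value outside its range is refused whole. The fingers move at their own pace and stop on an object; FORCE is the grip in N (left out, the last holds). Time passes only in rows, so rows that repeat a pose let the fingers close. It gives the time, the measured TCP pose, the force, the opening and the grip force at its end, in the units of the state.
- manip.read_state(): the state, without advancing time (a new reading comes with each control period).
- manip.camera(name): name is "side" or "top"; returns the picture (420x560x3 uint8, red, green, blue); there is no depth.
- manip.camera_params(name): a dict with "fovy" (degrees; the focal length in pixels is half the picture's height over the tangent of half this angle, whatever the lens; pixels are square), "cx", "cy" (the principal point, pixels), "origin" and "attitude" of the camera in the world. Camera axes: x right, y down, z forward; pixel columns grow to the right and rows downward; lengths in mm; the calibration is good to about 2 mm. A picture is of the moment at which its call begins. camera_params takes no time and is no camera call.
- manip.sign_off(): hands the job in; it is judged then, once.
The state is a dict: "clock": time; "joints": joint angles; "qd": joint speeds; "effort": joint torques, N m; "eef_pos": TCP position; "eef_rot": TCP orientation; "wrist_force": force on the tool from outside, world axes, zero at the start; "moment": the same for the moment, N m; "finger_gap": finger opening in mm; "finger_force": force on a finger pad.
Only numpy, scipy, OpenCV 4.12 (cv2) and the standard library are available. Lean on these libraries where they do the work, as an engineer would, in place of code of your own. Each camera call takes 0.05 s, during which the arm holds its last target. There are 200 camera calls.

## Working session

There is one attempt and no reset: what is moved stays moved. The work goes in short steps, Python scripts to look and compute and a shell command to move; the robot and the scene stay as the last step left them, time stands still between calls to the robot, and variables do not carry over. Pictures are saved under pics/ and viewed, at most 10 in all, crops included, and the job is handed in when it is done.

```bash
mkdir -p pics; python3 - <<'E'
from cell import manip
import cv2
for n in("top","side"):
    im=manip.camera(n); cv2.imwrite(f"pics/{n}0.png",cv2.cvtColor(im,cv2.COLOR_RGB2BGR)); print(n,manip.camera_params(n))
print(manip.read_state())
E
```

```text
top {'fovy': 56.032522313724, 'cx': 281.16177349722955, 'cy': 207.86132021350468, 'origin': array([466.33166296,   4.45947382, 999.03051503]), 'attitude': array([-3.05943519e+00, -1.09802268e-03, -1.55216204e+00])}
side {'fovy': 53.52644857011169, 'cx': 274.9324312171982, 'cy': 209.64424882267687, 'origin': array([329.400551  , 683.04170384, 667.24617152]), 'attitude': array([-2.23646526, -0.00671029, -2.85622155])}
{'clock': 0.1, 'joints': array([ 1.21740476e+00,  3.00408573e-01,  1.52148652e+00,  2.97828598e-05,
        1.32069518e+00, -6.65883975e-02]), 'qd': array([-5.20693735e-04, -8.90469077e-04, -9.50991986e-04,  3.17208940e-04,
       -9.32899945e-06,  1.63703044e-03]), 'effort': array([ 3.67532397e-03, -5.32644618e+01, -3.53288984e+01,  7.10645481e-02,
        2.34445289e-02, -6.30846159e-06]), 'eef_pos': array([155.50776529, 527.34741276, 223.76061856]), 'eef_rot': array([-3.14059916e+00, -9.51660684e-05,  2.85478205e+00]), 'wrist_force': array([-0.04642699, -0.95759255,  0.48777128]), 'moment': array([ 0.05042218, -0.00272772, -0.00778609]), 'finger_force': 0.0, 'finger_gap': 93.64538176068562}
```

View pics/top0.png

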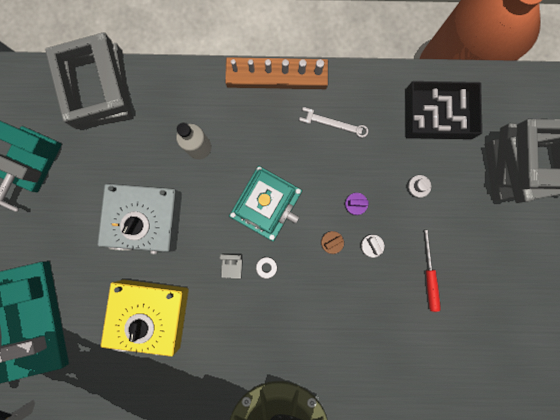

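View pics/side0.png

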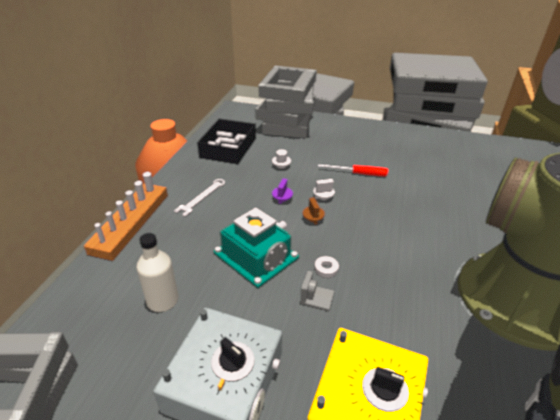

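The top view shows the grey tester with its dial at about (133,226) and brass tab at about (115,225). The port is at about (264,200), the metal bar-handled plug at (373,246) and the blank plug at (420,186). In the side view the dial is at about (232,355), the port at (257,222) and the plug at (323,188). I'll enlarge these.

```bash
python3 - <<'E'
import cv2,numpy as np
t=cv2.imread("pics/top0.png");s=cv2.imread("pics/side0.png")
def c(im,u,v,w,h,k):
    return cv2.resize(im[v:v+h,u:u+w],None,fx=k,fy=k,interpolation=cv2.INTER_CUBIC)
def grid(a,u,v,k):
    h,w=a.shape[:2]
    for i in range(0,w//k,10):
        cv2.line(a,(i*k,0),(i*k,6),(0,0,255),1);cv2.putText(a,str(u+i),(i*k,16),0,.33,(0,0,255),1)
    for i in range(0,h//k,10):
        cv2.line(a,(0,i*k),(6,i*k),(0,0,255),1);cv2.putText(a,str(v+i),(8,i*k+4),0,.33,(0,0,255),1)
    return a
def row(im,L): return np.hstack([grid(c(im,u,v,w,h,k),u,v,k) for u,v,w,h,k in L])
cv2.imwrite("pics/tc.png",np.vstack([row(t,[(93,176,100,75,4),(225,160,80,75,5)]) if 0 else np.hstack([grid(c(t,95,180,90,75,4),95,180,4),grid(c(t,225,160,90,75,4),225,160,4)]),np.hstack([grid(c(t,350,228,45,37,8),350,228,8),grid(c(t,111,207,45,37,8),111,207,8)])]))
cv2.imwrite("pics/sc.png",np.vstack([np.hstack([grid(c(s,155,300,132,120,3),155,300,3),grid(c(s,205,200,99,90,4),205,200,4)[:360]]),np.hstack([grid(c(s,300,170,45,28,8),300,170,8),grid(c(s,205,330,54,28,8),205,330,8)])[:, :792]]) if 0 else np.vstack([np.hstack([grid(c(s,195,330,75,60,5),195,330,5),grid(c(s,220,200,75,60,5),220,200,5)]),np.hstack([grid(c(s,300,168,75,30,5),300,168,5),grid(c(s,155,300,75,30,5),155,300,5)])]))
E
```

```text
(no output)
```

View pics/tc.png

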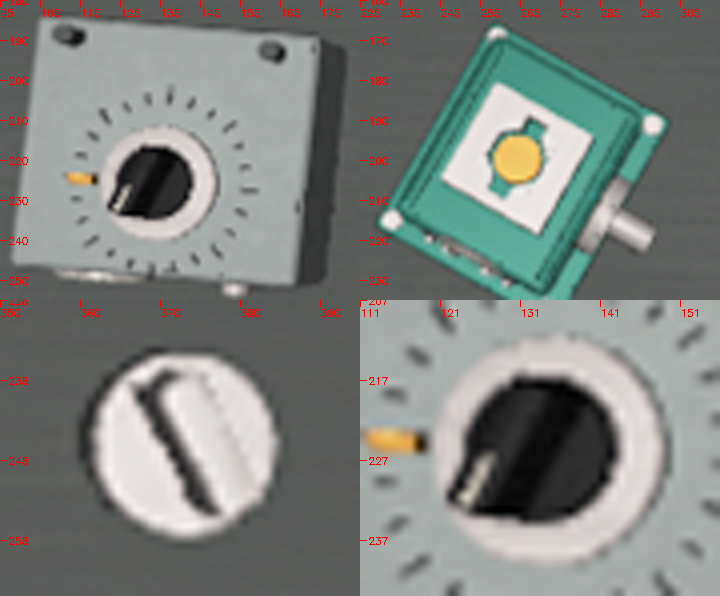

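View pics/sc.png

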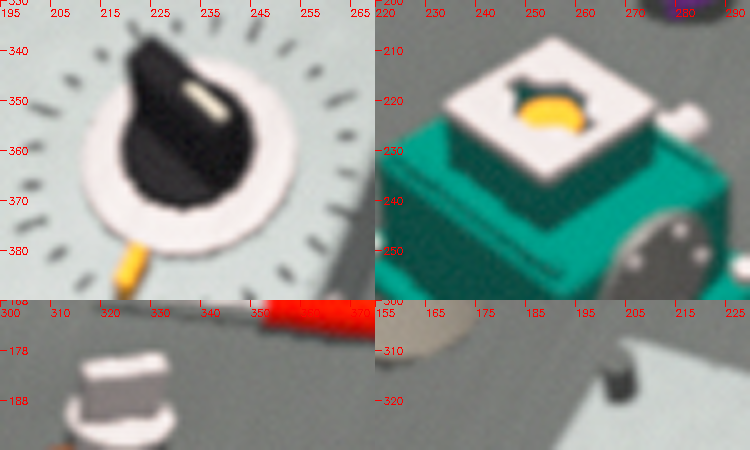

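The top crop gives these positions:
- **Port plate corners:** (259.5,180.5), (283.5,193.8), (270,218.5) and (245.3,204.5).
- **Plug:** flange centre (372.8,246), with the bar running along (70,130).
- **Dial:** scale ring centre (135,225.8), pointer tip near (123.6,232.6), tab along row 224.5.

The side crop gives:
- **Port corners:** (255.4,207.4), (276.4,220.6), (254.4,236.2) and (233.6,220.6).
- **Dial:** ring centre (232.8,361).
- **Plug:** bar top (325,181.2).

```bash
cat > h.py <<'E'
import numpy as np
from scipy.spatial.transform import Rotation as R
from cell import manip
C={}
for n in("top","side"):
    p=manip.camera_params(n); C[n]=(210/np.tan(np.radians(p["fovy"])/2),p["cx"],p["cy"],p["origin"],R.from_euler("xyz",p["attitude"]).as_matrix())
def ray(n,u,v):
    f,cx,cy,o,A=C[n]; d=A@np.array([(u-cx)/f,(v-cy)/f,1]); return o,d
def at(n,u,v,z):
    o,d=ray(n,u,v); return (o+d*(z-o[2])/d[2])
def proj(n,P):
    f,cx,cy,o,A=C[n]; q=A.T@(np.array(P)-o); return np.array([cx+f*q[0]/q[2],cy+f*q[1]/q[2]])
def tri(a,b):
    (o1,d1),(o2,d2)=ray("top",*a),ray("side",*b)
    s=np.linalg.lstsq(np.c_[d1,-d2],o2-o1,rcond=None)[0]
    p,q=o1+d1*s[0],o2+d2*s[1]; return (p+q)/2,np.linalg.norm(p-q)
E
python3 - <<'E'
from h import *
np.set_printoptions(precision=1,suppress=True)
pt=[(259.5,180.5),(283.5,193.75),(270,218.5),(245.25,204.5)]
ps=[(255.4,207.4),(276.4,220.6),(254.4,236.2),(233.6,220.6)]
for n,p in(("top",pt),("side",ps)):
    w=np.array([at(n,*q,105) for q in p])[:,:2]; e=np.roll(w,-1,0)-w
    print("port",n,w.mean(0),np.linalg.norm(e,axis=1),np.degrees(np.arctan2(e[:,1],e[:,0])))
a,b=at("top",225+(494-360)/4,160+197/4,105),at("top",225+(537-360)/4,160+120/4,105);d=b-a;print("slot",(a+b)/2,np.linalg.norm(d),np.degrees(np.arctan2(d[1],d[0])))
print("plug top",at("top",372.75,246,21),"side flange",at("side",324.2,191.6,21),"bar",at("side",325,181.2,53))
for q in(((135,385),(205,515)),((195,372),(262,490))):
    a,b=[at("top",350+x/8,228+(y-300)/8,53) for x,y in q];d=b-a;print("bar",(a+b)/2,np.linalg.norm(d),np.degrees(np.arctan2(d[1],d[0])))
w=np.array([at("top",*q,70) for q in[(105.5,183.75),(175.5,189.5),(169,251.5),(97.5,245.5)]])[:,:2];e=np.roll(w,-1,0)-w
print("tester",w.mean(0),np.linalg.norm(e,axis=1),np.degrees(np.arctan2(e[:,1],e[:,0])))
print("ring",at("top",135,225.75,72),at("side",232.8,361,72),tri((135,225.75),(232.8,361)))
print("disc",[at("top",133.9,225.6,z) for z in(75,90,100)])
T=lambda x,y:(111+(x-360)/8,207+(y-300)/8)
a,b=at("top",*T(490,455),114),at("top",*T(462,503),114);d=b-a;print("pointer",a,b,np.degrees(np.arctan2(d[1],d[0])))
S=lambda x,y:(195+x/5,330+y/5)
a,b=at("side",*S(225,118),114),at("side",*S(187,85),114);d=b-a;print("side white",a,b,np.degrees(np.arctan2(d[1],d[0])))
a,b=at("top",*T(425,440),82),at("top",*T(340,437),82);print("tab",a,b)
a,b=at("side",*S(138,248),82),at("side",*S(123,290),82);print("tab side",a,b)
E
```

```text
port top [558.9  43. ] [62.7 64.3 64.7 63.8] [-118.   152.6   61.6  -29.2]
port side [556.9  44. ] [64.5 66.8 67.1 63.8] [ 151.9   64.5  -30.6 -117.7]
slot [558.1  44.5 105. ] 50.31742086925335 -27.828670737139213
plug top [ 456.7 -222.8   21. ] side flange [ 453.2 -220.6   21. ] bar [ 454.1 -222.5   53. ]
bar [ 455.2 -211.8   53. ] 43.544863239285405 -151.35006694823642
bar [ 461.2 -229.2   53. ] 40.023786298957766 -150.1177834686905
tester [514.  344.3] [166.9 146.6 168.3 146.5] [-93.6 176.4  86.3  -4.2]
ring [494.1 347.1  72. ] [493.7 345.6  72. ] (array([493.7, 346.5,  73.3]), np.float64(0.8190583788494195))
disc [array([494.3, 348.5,  75. ]), array([493.9, 343. ,  90. ]), array([493.6, 339.2, 100. ])]
pointer [491.1 348.8 114. ] [477.6 356.  114. ] 152.1970179875985
side white [476.1 354.9 114. ] [491.  347.6 114. ] -26.05982392049008
tab [496.  380.4  82. ] [496.4 405.1  82. ]
tab side [494.5 384.5  82. ] [493.8 398.   82. ]
```

Both cameras agree to about 2 mm. The dial's axis is at about (494,347), with the pointer at 152.5° and the tab at 89°. I'll work out the move to the dial.

```bash
cat >> h.py <<'E'
def go(x,y,z,yaw):
    s=manip.read_state(); M=R.from_euler("xyz",s["eef_rot"]).as_matrix(); p=s["eef_pos"]
    t=M.T@(np.array([x,y,z])-p)/10; cur=np.degrees(s["eef_rot"][2]); dy=(cur-yaw+180)%360-180
    print("pos",p.round(2),"yaw",cur.round(2),"rot",s["eef_rot"].round(3),"t",round(s["clock"],2),"F",s["wrist_force"].round(1),"gap",round(s["finger_gap"],1),"grip",round(s["finger_force"],1),"j6",s["joints"][5].round(2))
    print("shift cm",t.round(3),"roll units",round(dy/5,3))
E
python3 -c "
from h import *
go(493.8,346.8,150,152.5)"
```

```text
pos [155.51 527.35 223.76] yaw 163.57 rot [-3.141 -0.     2.855] t 0.1 F [-0.  -1.   0.5] gap 93.6 grip 0.0 j6 -0.07
shift cm [-37.556  -7.74    7.38 ] roll units 2.213
```

```bash
python3 -m creep '[[0,[-10,-2,2],0.6],[0,[-20,-4,4],1.2],[0,[-37.56,-7.74,7.38],2.21],[0,[-37.56,-7.74,7.38],2.21],[0,[-37.56,-7.74,7.38],2.21],[0,[-37.56,-7.74,7.38],2.21],[0,[-37.56,-7.74,7.38],2.21],[0,[-37.56,-7.74,7.38],2.21],[0,[-37.56,-7.74,7.38],2.21],[0,[-37.56,-7.74,7.38],2.21],[0,[-37.56,-7.74,7.38],2.21],[0,[-37.56,-7.74,7.38],2.21]]' 20; python3 - <<'E'
from h import *
go(493.8,346.8,107,152.5)
E
```

```text
clock: 1.3
eef_pos: [493.1, 347.9, 150.9]
eef_rot: [3.141, 0.0, 2.663]
wrist_force: [0.2, -0.6, 0.3]
finger_gap: 47.0
finger_force: 0.0
pos [493.08 347.93 150.88] yaw 152.61 rot [3.141 0.    2.663] t 1.3 F [ 0.2 -0.6  0.3] gap 47.0 grip 0.0 j6 -0.54
shift cm [-0.115 -0.069  4.388] roll units 0.021
```

Move down and grip gently, so the dial centres itself between the fingers.

```bash
python3 -m creep '[[0,[-0.1,-0.07,2],0],[0,[-0.1,-0.07,3.5],0],[0,[-0.1,-0.07,4.35],0],[0,[-0.1,-0.07,4.35],0],[-1,[-0.1,-0.07,4.35],0],[-1,[-0.1,-0.07,4.35],0],[-1,[-0.1,-0.07,4.35],0],[-1,[-0.1,-0.07,4.35],0],[-1,[-0.1,-0.07,4.35],0],[-1,[-0.1,-0.07,4.35],0]]' 10; python3 - <<'E'
from h import *
go(493.8,346.8,107,89)
E
```

```text
clock: 2.3
eef_pos: [494.7, 346.1, 107.2]
eef_rot: [3.141, 0.0, 2.662]
wrist_force: [1.1, 1.3, 1.0]
finger_gap: 13.9
finger_force: 10.0
pos [494.68 346.12 107.24] yaw 152.52 rot [3.141 0.    2.662] t 2.3 F [1.1 1.3 1. ] gap 13.9 grip 10.0 j6 -0.54
shift cm [0.11  0.02  0.024] roll units 12.703
```

```bash
python3 -m creep '[[-1,[0,0,0],1.3],[-1,[0,0,0],2.6],[-1,[0,0,0],3.9],[-1,[0,0,0],5.2],[-1,[0,0,0],6.5],[-1,[0,0,0],7.8],[-1,[0,0,0],9.1],[-1,[0,0,0],10.4],[-1,[0,0,0],11.7],[-1,[0,0,0],12.7],[-1,[0,0,0],12.7],[-1,[0,0,0],12.7]]'; python3 -m creep '[[-1,[0,0,0],0],[-1,[0,0,0],0],[0,[0,0,0],0],[0,[0,0,0],0],[0,[0,0,0],0],[0,[0,0,-3],0],[0,[0,0,-7],0],[0,[0,0,-7],0],[0,[0,0,-7],0]]'; python3 - <<'E'
from h import *
go(456,-222,150,29.5)
E
```

```text
clock: 3.5
eef_pos: [495.3, 346.4, 107.3]
eef_rot: [3.139, -0.001, 1.553]
wrist_force: [5.9, 4.2, -1.4]
finger_gap: 13.8
finger_force: 10.0
clock: 4.4
eef_pos: [494.6, 346.0, 177.4]
eef_rot: [3.141, -0.001, 1.554]
wrist_force: [0.7, 0.2, 0.1]
finger_gap: 47.1
finger_force: 0.0
pos [494.6  346.   177.45] yaw 89.02 rot [ 3.141e+00 -1.000e-03  1.554e+00] t 4.4 F [0.7 0.2 0.1] gap 47.1 grip 0.0 j6 0.57
shift cm [-56.859  -2.89    2.706] roll units 11.904
```

```bash
python3 -m creep '[[0.2,[-4,0,0],1],[0.2,[-8,-1,0],2.4],[0.2,[-56.8,-2.9,1.5],11.9],[0.2,[-56.8,-2.9,1.5],11.9],[0.2,[-56.8,-2.9,1.5],11.9],[0.2,[-56.8,-2.9,1.5],11.9],[0.2,[-56.8,-2.9,1.5],11.9],[0.2,[-56.8,-2.9,1.5],11.9],[0.2,[-56.8,-2.9,1.5],11.9],[0.2,[-56.8,-2.9,1.5],11.9],[0.2,[-56.8,-2.9,1.5],11.9],[0.2,[-56.8,-2.9,1.5],11.9]]' 40; python3 -m creep '[[0.2,[0,0,0],0],[0.2,[0,0,0],0],[0.2,[0,0,0],0],[0.2,[0,0,0],0],[0.2,[0,0,0],0],[0.2,[0,0,0],0]]';python3 - <<'E'
from h import *
import cv2
go(456,-222,42,29.5)
t=cv2.cvtColor(manip.camera("top"),cv2.COLOR_RGB2BGR);s=cv2.cvtColor(manip.camera("side"),cv2.COLOR_RGB2BGR)
f=lambda a,u,v:cv2.resize(a[v:v+60,u:u+78],None,fx=5,fy=5,interpolation=cv2.INTER_CUBIC)
cv2.imwrite("pics/c1.png",np.vstack([np.hstack([f(t,95,195),f(s,195,330)]),np.hstack([f(t,335,215),f(s,290,158)])]))
E
```

```text
clock: 5.6
eef_pos: [454.6, -223.8, 160.6]
eef_rot: [-3.14, 0.001, 0.514]
wrist_force: [0.4, -0.0, 0.3]
finger_gap: 56.3
finger_force: 0.0
clock: 6.2
eef_pos: [455.9, -220.9, 162.0]
eef_rot: [3.141, -0.0, 0.516]
wrist_force: [-0.3, 0.6, -0.3]
finger_gap: 56.5
finger_force: 0.0
pos [ 455.94 -220.9   162.03] yaw 29.57 rot [ 3.141 -0.     0.516] t 6.2 F [-0.3  0.6 -0.3] gap 56.5 grip 0.0 j6 0.53
shift cm [-0.051  0.098 12.003] roll units 0.015
```

View pics/c1.png

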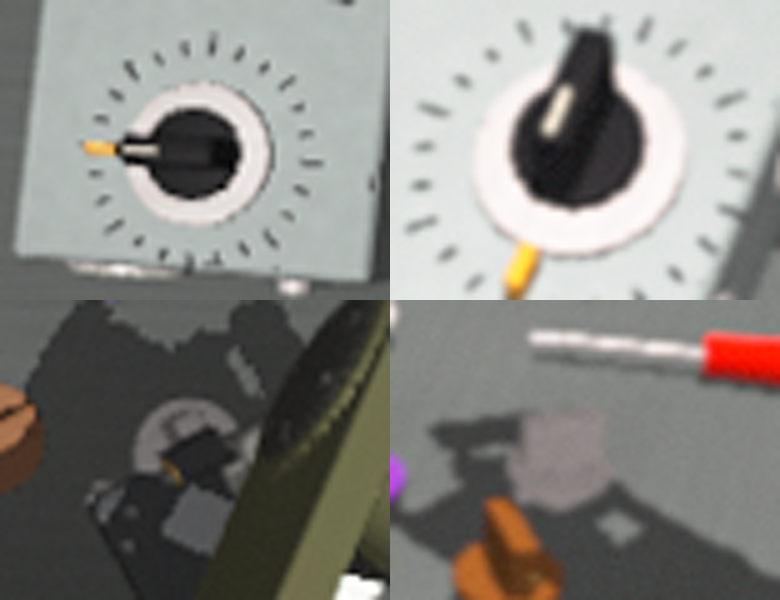

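Pointer and tab line up in both views: the top crop has the pointer from about (120,225) to (126.4,225) and the tab from (112,224.6) to (117.6,225). The gripper stands over the plug. I'll compute the remaining angle error.

```bash
python3 - <<'E'
from h import *
A=lambda a,b:np.degrees(np.arctan2(*(b-a)[[1,0]]))
T=lambda x,y:(95+x/5,195+y/5);S=lambda x,y:(195+(x-390)/5,330+y/5)
for n,F,p in(("top",T,[(157,150),(120,150)]),("side",S,[(570,88),(547,135)])):
    a,b=[at(n,*F(*q),114) for q in p];print(n,"ptr",a,b,A(a,b))
for n,F,p in(("top",T,[(118,150),(84,148)]),("side",S,[(530,246),(515,295)])):
    a,b=[at(n,*F(*q),82) for q in p];print(n,"tab",a,b,A(np.array([494.2,346.6,82]),(a+b)/2))
E
python3 -m creep '[[0.2,[0,0.08,4],0],[0.2,[0,0.08,8],0],[0.2,[0,0.08,10.5],0],[0.2,[0,0.08,11.5],0],[0.2,[0,0.08,11.9],0],[0.2,[0,0.08,11.9],0],[0.2,[0,0.08,11.9],0],[-1,[0,0.08,11.9],0],[-1,[0,0.08,11.9],0],[-1,[0,0.08,11.9],0],[-1,[0,0.08,11.9],0],[-1,[0,0.08,11.9],0]]' 40
```

```text
top ptr [494.18830571 350.88771579 114.        ] [493.87873767 367.4607333  114.        ] 91.07010564602703
side ptr [492.69158751 349.20246869 114.        ] [493.49297842 365.99252173 114.        ] 87.26734061029134
top tab [494.85741769 381.51395946  82.        ] [495.49057708 397.34319035  82.        ] 88.69721741391287
side tab [494.15718905 383.73882933  82.        ] [492.61499271 399.2877188   82.        ] 91.03818870205772
clock: 7.5
eef_pos: [456.2, -222.2, 43.0]
eef_rot: [3.141, -0.0, 0.515]
wrist_force: [1.5, -0.4, 1.3]
finger_gap: 19.9
finger_force: 0.9
```

```bash
python3 -m creep '[[-1,[0,0,0],0],[-1,[0,0,0],0],[-1,[0,0,0],0],[-1,[0,0,0],0],[-1,[0,0,-1],0],[-1,[0,0,-4],0],[-1,[0,0,-8],0],[-1,[0,0,-12],0],[-1,[0,0,-14.7],0],[-1,[0,0,-14.7],0],[-1,[0,0,-14.7],0],[-1,[0,0,-14.7],0]]' 40; python3 - <<'E'
from h import *
go(557.9,43.5,190,152)
E
```

```text
clock: 8.7
eef_pos: [455.5, -221.7, 188.4]
eef_rot: [-3.139, 0.001, 0.515]
wrist_force: [0.3, 0.6, -2.6]
finger_gap: 13.6
finger_force: 40.0
pos [ 455.48 -221.73  188.37] yaw 29.52 rot [-3.139e+00  1.000e-03  5.150e-01] t 8.7 F [ 0.3  0.6 -2.6] gap 13.6 grip 40.0 j6 0.53
shift cm [ 21.98  -18.035  -0.148] roll units -24.496
```

```bash
python3 -m creep '[[-1,[2,-1.5,0],-1.5],[-1,[4,-3,0],-3],[-1,[6,-5,0],-4.5],[-1,[8,-7,0],-6],[-1,[10,-8.5,0],-7.5],[-1,[12,-10,0],-9],[-1,[14,-12,0],-10.5],[-1,[16,-13.5,0],-12],[-1,[18,-15,-0.1],-13.5],[-1,[20,-16.5,-0.1],-15],[-1,[21.4,-17.6,-0.15],-16.5],[-1,[22,-18,-0.15],-18]]'; python3 -m creep '[[-1,[0,0,0],-1.5],[-1,[0,0,0],-3],[-1,[0,0,0],-4.5],[-1,[0,0,0],-6],[-1,[0,0,0],-6.5],[-1,[0,0,0],-6.5],[-1,[0,0,0],-6.5],[-1,[0,0,0],-6.5],[-1,[0,0,0],-6.5]]'; python3 - <<'E'
from h import *
import cv2
go(557.9,43.5,190,152)
t=cv2.cvtColor(manip.camera("top"),cv2.COLOR_RGB2BGR);s=cv2.cvtColor(manip.camera("side"),cv2.COLOR_RGB2BGR)
def f(a,u,v,k=5):
    a=cv2.resize(a[v:v+100,u:u+78],None,fx=k,fy=k,interpolation=cv2.INTER_CUBIC)
    for i in range(0,78,10):cv2.putText(a,str(u+i),(i*k,8),0,.3,(0,0,255))
    for i in range(0,100,10):cv2.putText(a,"-"+str(v+i),(0,i*k+4),0,.3,(0,0,255))
    return a
cv2.imwrite("pics/c2.png",np.hstack([f(t,225,150),f(s,220,150)]))
E
```

```text
clock: 9.9
eef_pos: [558.7, 44.4, 189.6]
eef_rot: [-3.139, -0.002, 2.093]
wrist_force: [-0.5, 0.8, -2.9]
finger_gap: 13.8
finger_force: 40.0
clock: 10.8
eef_pos: [558.9, 42.8, 191.2]
eef_rot: [-3.141, -0.0, 2.652]
wrist_force: [0.1, 0.9, -2.3]
finger_gap: 13.9
finger_force: 40.0
pos [558.86  42.84 191.18] yaw 151.97 rot [-3.141 -0.     2.652] t 10.8 F [ 0.1  0.9 -2.3] gap 13.9 grip 40.0 j6 -1.07
shift cm [0.116 0.013 0.118] roll units -0.005
```

View pics/c2.png

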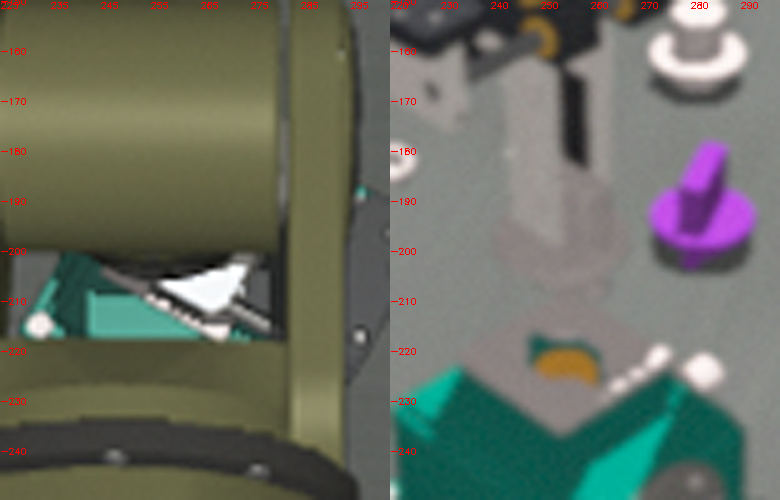

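Side view: the held plug's flange spans u≈240.4–268.4 and its lower rim reaches v≈209.6. The port plate below is unchanged, and the top view is blocked by the arm. I'll compare against the flange outline predicted from the TCP.

```bash
python3 - <<'E'
from h import *
p=np.array([558.86,42.84,191.18])
a=np.linspace(0,2*np.pi,200)
for off in(-3,-1.5,0,1.5,3):
    c=p+off*np.array([np.cos(np.radians(152)),np.sin(np.radians(152)),0])
    q=np.array([proj("side",c+[28*np.cos(t),28*np.sin(t),z]) for t in a for z in(-26,-21)])
    print(off,q.min(0),q.max(0))
# port hole/plate predicted for two candidates
h=32*2**.5
for c in((558.9,43,105),(556.9,44,105),(557.9,43.5,105)):
    print(c,[proj("side",np.array(c)+[h*np.cos(np.radians(k)),h*np.sin(np.radians(k)),0]).round(1) for k in(-163,-73,17,107)], proj("side",c).round(1))
import cv2
s=manip.camera("side");g=cv2.cvtColor(s,cv2.COLOR_RGB2GRAY)
for v in(192,195,198,201,204):print(v,g[v,232:276])
E
```

```text
-3 [238.59812307 186.92943581] [266.33277588 205.27603063]
-1.5 [239.09426616 187.22282653] [266.85290021 205.60231765]
0 [239.59137904 187.5167751 ] [267.37403517 205.929256  ]
1.5 [240.08946454 187.81128313] [267.89618371 206.25684762]
3 [240.58852554 188.10635221] [268.4193488  206.58509447]
(558.9, 43, 105) [array([275.6, 220.4]), array([254.8, 207.3]), array([232.8, 220.5]), array([253.6, 234.6])] [254.2 220.4]
(556.9, 44, 105) [array([276.4, 220.8]), array([255.5, 207.7]), array([233.5, 220.9]), array([254.4, 235.1])] [255.  220.9]
(557.9, 43.5, 105) [array([276. , 220.6]), array([255.2, 207.5]), array([233.2, 220.7]), array([254. , 234.9])] [254.6 220.6]
192 [133 135 137 138 138 135 135 139 135 136 133 137 142 149 153 151 152 151
 148 149 149 150 139 132 130 129 134 132 130 125 126 122 127 133 134 135
 136 134 136 133 136 135 131 132]
195 [138 136 135 133 134 134 135 136 133 132 132 133 134 137 139 144 148 150
 152 153 152 147 139 128 126 130 133 134 131 127 125 127 128 130 134 131
 132 136 135 131 122 118 129 130]
198 [137 136 137 133 134 136 133 133 128 129 131 133 131 130 130 131 133 135
 136 140 143 143 139 132 128 130 132 130 127 127 125 124 128 130 130 130
 132 136 132 124  95  75  71  82]
201 [136 136 134 136 135 135 135 134 132 130 130 132 133 134 134 134 133 134
 133 134 132 133 131 132 129 127 129 132 132 134 132 135 132 130 134 131
 137 139 139 132 113  89  70  67]
204 [136 133 133 134 131 133 134 135 136 133 133 133 131 136 136 135 136 139
 139 137 137 136 138 138 140 140 138 138 136 136 132 132 134 137 137 137
 138 141 136 138 138 135 130 121]
```

```bash
python3 -m creep '[[-1,[0.03,0,1],0],[-1,[0.05,0.01,2.5],0],[-1,[0.05,0.01,3.6],0],[-1,[0.05,0.01,3.8],0],[-1,[0.05,0.01,3.8],0],[-1,[0.05,0.01,3.8],0]]'; python3 - <<'E'
from h import *
import cv2
go(558.5,43.1,151,152)
s=np.mean([manip.camera("side").astype(float) for _ in range(6)],0)[...,::-1]
u,v=220,168;a=s[v:v+75,u:u+75]
a=np.clip((a-20)*1.5,0,255).astype(np.uint8);k=8
a=cv2.resize(a,None,fx=k,fy=k,interpolation=cv2.INTER_CUBIC)
for i in range(0,75,5):
    cv2.putText(a,str(u+i),(i*k,8),0,.3,(0,0,255));cv2.putText(a,"-"+str(v+i),(0,i*k+4),0,.3,(0,0,255))
cv2.imwrite("pics/c3.png",a)
E
```

```text
clock: 11.55
eef_pos: [558.8, 43.2, 154.0]
eef_rot: [3.141, 0.001, 2.653]
wrist_force: [-0.0, -0.4, -1.8]
finger_gap: 14.0
finger_force: 40.0
pos [558.8   43.2  153.95] yaw 152.01 rot [3.141e+00 1.000e-03 2.653e+00] t 11.55 F [-0.  -0.4 -1.8] gap 14.0 grip 40.0 j6 -1.07
shift cm [ 0.022 -0.023  0.295] roll units 0.003
```

View pics/c3.png

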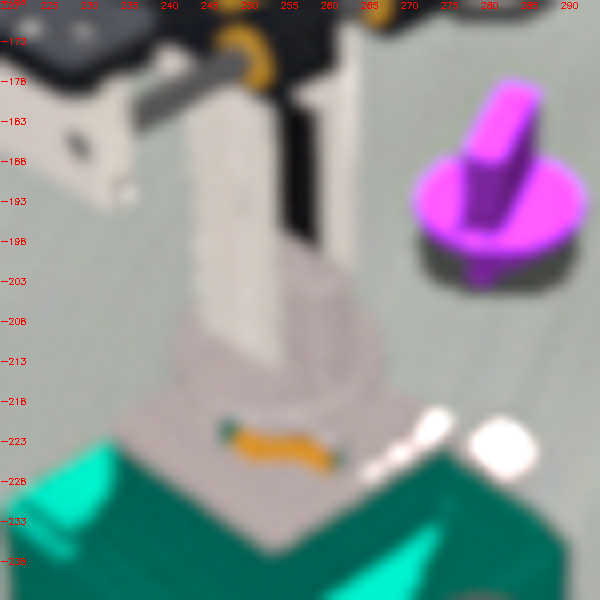

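Flange edges are at about u=242 and 268, and the slot's right end at about (262,225.5). I'll refine the port centre from the opening's blob in the start pictures and compare it with the flange prediction.

```bash
python3 - <<'E'
from h import *
import cv2
from scipy.optimize import least_squares
a=np.linspace(0,2*np.pi,400)
def flange(c,zs=(-26,-21)):
    q=np.array([proj("side",np.array(c)+[28*np.cos(t),28*np.sin(t),z]) for t in a for z in zs]);return q.min(0),q.max(0)
print("pred flange",flange((558.8,43.2,153.95)))
# orthorectify plate at z=105 from each start image, 4 px/mm
for n,p0 in(("top",(558.5,43.5)),("side",(557,44))):
    im=cv2.imread(f"pics/{n}0.png").astype(np.float32)
    g=np.arange(-45,45,.25);X,Y=np.meshgrid(g,g)
    th=np.radians(-28.2)
    P=np.stack([p0[0]+X*np.cos(th)-Y*np.sin(th),p0[1]+X*np.sin(th)+Y*np.cos(th),0*X+105],-1)
    f,cx,cy,o,A=C[n];q=(P-o)@A;u=(cx+f*q[...,0]/q[...,2]).astype(np.float32);v=(cy+f*q[...,1]/q[...,2]).astype(np.float32)
    r=cv2.remap(im,u,v,cv2.INTER_CUBIC)
    sat=np.clip((r.max(-1)-r.min(-1))/70,0,1)   # white plate ~0, teal/gold ~1
    def model(x):
        dx,dy,t=x[:3];x_=np.cos(t)*(X-dx)+np.sin(t)*(Y-dy);y_=-np.sin(t)*(X-dx)+np.cos(t)*(Y-dy)
        sq=np.maximum(abs(x_),abs(y_))-32; hole=np.minimum(np.hypot(x_,y_)-16,np.maximum(abs(x_)-24.5,abs(y_)-6.5))
        s=lambda d:1/(1+np.exp(-d/.8)); return np.clip(s(sq)+s(-hole),0,1)
    w=(np.maximum(abs(X),abs(Y))<38)
    def cost(x):
        m=cv2.GaussianBlur(model(x),(0,0),4);return ((m-cv2.GaussianBlur(sat,(0,0),2))*w)[::4,::4].ravel()
    s=least_squares(cost,[0,0,0],x_scale=[1,1,.02],diff_step=1e-2,loss="soft_l1",f_scale=.2)
    dx,dy,t=s.x; print(n,p0[0]+dx*np.cos(th)-dy*np.sin(th),p0[1]+dx*np.sin(th)+dy*np.cos(th),"yaw",np.degrees(th+t),s.cost)
    cv2.imwrite(f"pics/o_{n}.png",r)
cv2.imwrite("pics/o.png",np.hstack([cv2.imread("pics/o_top.png"),cv2.imread("pics/o_side.png")]))
E
```

```text
pred flange (array([240.38056516, 201.95761594]), array([267.43060794, 220.57580682]))
top 559.1431640469074 44.66796396096678 yaw -28.676830950328863 35.386933934495445
side 557.6995240713478 44.965430255497886 yaw -30.069409257246 234.6021040384913[ WARN:0@0.520] global loadsave.cpp:1063 imwrite_ Unsupported depth image for selected encoder is fallbacked to CV_8U.
```

View pics/o.png

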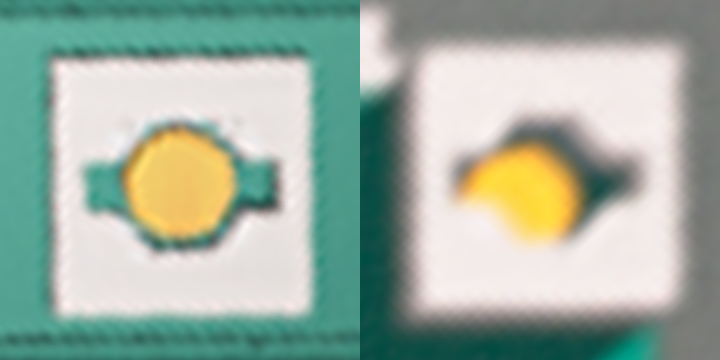

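The port's best estimate is about (559,44.4) with slots at −28.6°. The side camera has a common bias of about +1 px in u on both plug and port. I'll align and probe down gently.

```bash
python3 - <<'E'
from h import *
go(559.0,44.4,146,151.5)
E
python3 -m creep '[[-1,[0.04,-0.11,0],0.1],[-1,[0.04,-0.11,0.2],0.1],[-1,[0.04,-0.11,0.4],0.1],[-1,[0.04,-0.11,0.6],0.1],[-1,[0.04,-0.11,0.8],0.1],[-1,[0.04,-0.11,0.8],0.1]]'
```

```text
pos [558.63  43.19 153.7 ] yaw 152.02 rot [3.141 0.    2.653] t 11.85 F [ 0.3 -0.9 -2.1] gap 13.6 grip 40.0 j6 -1.07
shift cm [0.024 0.124 0.77 ] roll units 0.104
clock: 12.45
eef_pos: [557.8, 42.3, 145.3]
eef_rot: [3.142, 0.0, 2.644]
wrist_force: [2.9, 0.3, -2.8]
finger_gap: 13.9
finger_force: 40.0
```

I typed the y shift with the wrong sign, but the foot is just entering under light force. I'll correct sideways and read the force.

```bash
python3 -m creep '[[-1,[0,0.06,-0.1],0],[-1,[0,0.12,-0.1],0],[-1,[0,0.16,-0.1],0],[-1,[0,0.16,0],0],[-1,[0,0.16,0.1],0],[-1,[0,0.16,0.1],0]]'; python3 - <<'E'
from h import *
go(559.0,44.4,132,151.5)
E
```

```text
clock: 13.05
eef_pos: [558.6, 43.8, 144.5]
eef_rot: [3.141, 0.001, 2.644]
wrist_force: [3.4, -1.6, -2.0]
finger_gap: 13.5
finger_force: 40.0
pos [558.6   43.77 144.47] yaw 151.52 rot [3.141e+00 1.000e-03 2.644e+00] t 13.05 F [ 3.4 -1.6 -2. ] gap 13.5 grip 40.0 j6 -1.06
shift cm [-0.004  0.074  1.247] roll units 0.003
```

```bash
python3 -m creep '[[-1,[-0.06,0,0],0],[-1,[-0.08,0,0.1],0],[-1,[-0.08,0,0.3],0],[-1,[-0.08,0,0.4],0],[-1,[-0.08,0,0.4],0]]'; python3 - <<'E'
from h import *
go(559.0,44.4,132,151.5)
E
```

```text
clock: 13.55
eef_pos: [559.0, 43.4, 140.2]
eef_rot: [-3.141, -0.0, 2.644]
wrist_force: [-0.2, -0.6, -3.4]
finger_gap: 14.0
finger_force: 40.0
pos [558.98  43.44 140.25] yaw 151.52 rot [-3.141 -0.     2.644] t 13.55 F [-0.2 -0.6 -3.4] gap 14.0 grip 40.0 j6 -1.06
shift cm [0.044 0.085 0.825] roll units 0.004
```

```bash
python3 -m creep '[[-1,[0,0,0.2],0],[-1,[0,0,0.4],0],[-1,[0,0,0.6],0],[-1,[0,0,0.75],0],[-1,[0,0,0.75],0],[-1,[0,0,0.75],0]]'; python3 - <<'E'
from h import *
go(559.0,43.5,131,151.5)
E
```

```text
clock: 14.15
eef_pos: [559.1, 43.4, 133.0]
eef_rot: [-3.142, 0.0, 2.645]
wrist_force: [-3.0, -1.5, 3.5]
finger_gap: 13.6
finger_force: 40.0
pos [559.13  43.43 133.03] yaw 151.52 rot [-3.142  0.     2.645] t 14.15 F [-3.  -1.5  3.5] gap 13.6 grip 40.0 j6 -1.06
shift cm [ 0.015 -0.001  0.203] roll units 0.004
```

```bash
python3 -m creep '[[-1,[0,0,0.05],0],[-1,[0,0,0.1],0],[-1,[0,0,0.15],0],[-1,[0,0,0.15],0]]'; python3 -m creep '[[-1,[0,0,0.05],0],[-1,[0,0,0.05],0]]'; 
```

```text
clock: 14.55
eef_pos: [559.1, 43.4, 132.2]
eef_rot: [3.142, 0.0, 2.645]
wrist_force: [-6.8, -1.0, 10.7]
finger_gap: 13.6
finger_force: 40.0
clock: 14.75
eef_pos: [559.2, 43.4, 132.1]
eef_rot: [3.141, 0.0, 2.645]
wrist_force: [-8.9, -0.7, 16.2]
finger_gap: 13.7
finger_force: 40.0
```

```bash
python3 -m creep '[[-1,[0.03,0,0],0],[-1,[0.03,0,0],1.5],[-1,[0.03,0,0],3],[-1,[0.03,0,0],4.5],[-1,[0.03,0,0],6],[-1,[0.03,0,0],7.5],[-1,[0.03,0,0],9],[-1,[0.03,0,0],9],[-1,[0.03,0,0],9]]'; python3 - <<'E'
from h import *
go(559.0,43.5,132,61.5)
E
```

```text
clock: 15.65
eef_pos: [559.9, 43.5, 132.2]
eef_rot: [3.138, 0.001, 1.859]
wrist_force: [0.3, -1.2, 10.5]
finger_gap: 13.5
finger_force: 40.0
pos [559.93  43.47 132.19] yaw 106.49 rot [3.138e+00 1.000e-03 1.859e+00] t 15.65 F [ 0.3 -1.2 10.5] gap 13.5 grip 40.0 j6 -0.28
shift cm [ 0.029 -0.088  0.018] roll units 8.999
```

Turning freely with low side force. I'll finish the quarter turn.

```bash
python3 -m creep '[[-1,[0,0,0.03],1.5],[-1,[0,0,0.05],3],[-1,[0,0,0.05],4.5],[-1,[0,0,0.05],6],[-1,[0,0,0.05],7.5],[-1,[0,0,0.05],8.6],[-1,[0,0,0.05],9],[-1,[0,0,0.05],9],[-1,[0,0,0.05],9]]'; python3 - <<'E'
from h import *
go(559.0,43.5,132,61.5)
s=manip.read_state();print(s["moment"])
E
```

```text
clock: 16.55
eef_pos: [560.1, 43.1, 132.1]
eef_rot: [3.138, -0.001, 1.073]
wrist_force: [-0.6, -3.9, 15.0]
finger_gap: 13.7
finger_force: 40.0
pos [560.1   43.12 132.15] yaw 61.5 rot [ 3.138e+00 -1.000e-03  1.073e+00] t 16.55 F [-0.6 -3.9 15. ] gap 13.7 grip 40.0 j6 0.51
shift cm [-0.019 -0.115  0.014] roll units 0.001
[-0.91976486  0.4761326  -0.01194353]
```

```bash
python3 -m creep '[[-1,[0,0,0.04],0],[-1,[0,0,0.04],0],[-1,[0,0,0.04],0]]'; python3 - <<'E'
from h import *
import cv2
s=manip.camera("side")[...,::-1]
a=np.clip((s[185:245,220:295].astype(float)-20)*1.5,0,255).astype(np.uint8)
b=s[330:390,195:270]
cv2.imwrite("pics/c4.png",cv2.resize(np.hstack([a,b]),None,fx=5,fy=5,interpolation=cv2.INTER_CUBIC))
E
```

```text
clock: 16.85
eef_pos: [560.1, 43.1, 132.1]
eef_rot: [3.138, -0.001, 1.074]
wrist_force: [-2.4, -3.9, 20.2]
finger_gap: 13.8
finger_force: 40.0
```

View pics/c4.png

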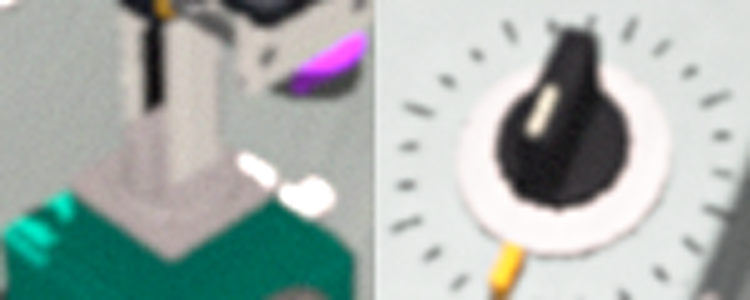

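The flange sits flush on the port at about (253,218), still gripped and turned a quarter turn. The dial pointer still faces the tab. Handing in.

```bash
python3 -c "
from cell import manip
print(manip.sign_off())"
```

```text
the job is handed in; nothing more can be done
None
```

I handed the job in at about 17 s: the dial is lined up with the tab to within about 2–4° by the camera images, and the plug is in the port, turned 90° clockwise, still gripped at 40 N and pressed flush with about 20 N. No verdict came back at hand-in, and I did not re-check the bystanders at the end, though no move brought the gripper down near them.

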